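# Zero the burr dial of a bench mill, back it off five clicks and lock it

### The arm

A 7-joint arm with a two-finger parallel gripper is mounted at the origin on a cart in front of the work surface, level with it; the furniture and walls round the work are solid. World frame = base frame: x ahead of the robot, y to its left, z up, the work surface at z = 0. Lengths are in m, angles in degrees, forces in N, time in s.
With the tool pointing down it reaches from about 0.425 to 0.875 m from the base axis. Payload 4.7 kg.
Tool frame: the origin (TCP) lies between the finger pads; the fingertips stand 17 mm ahead of it and the grasp point (between the pads) lies 2 mm behind it; z points along the fingers, y is the line along which they close (so a half turn about z gives the same grasp; the last joint's range is limited). The gripper opens to 87 mm and grips with 3 to 60 N. Pads are 19 mm wide; open, the fingers measure 117 mm over their backs; the gripper's body (75 mm by 190 mm) begins 51 mm behind the grasp point.
Start: joints at [0.808, 18.392, -4.016, 83.108, 1.295, 78.541, -3.26], TCP at [0.65, -0, 0.24] pointing down, gripper open.
Joint ranges: [-163.93, 163.93], [-17.29, 119.83], [-79.2, 71.16], [3.27, 140.29], [-89.18, 269.18], [5.43, 117.66], [-154.24, 154.24]. Speed limits (degrees/s): [147.25, 147.25, 180, 180, 180, 180, 180].

### API

Orientations are given as [roll, pitch, yaw] about the fixed x, y, z axes, in that order (R = Rz(yaw) Ry(pitch) Rx(roll)).
In Python, from cell import env, cams gives the robot as it stands.
- The arm moves only by the shell command python3 -m pendant 'ROWS' [FORCE]. ROWS is JSON, a list of rows, each an object of numbers: "tx", "ty", "tz": the shift along the tool's x, y, z each as a share of 0.05 m, from -1 to 1; "spin": the turn about the tool's z as a share of 4 degrees, from -1 to 1; "claw": the closure, from 0 (fully open) to 1 (shut). A call has 1 to 10 rows; each row shifts and turns the commanded pose from where the row before left it, along the tool's axes as they then stand; what a row does not reach is not made up. A row lasts 1/8 s, in which the tool goes at most 62.5 mm and 10.7 degrees, less where a joint would pass 70% of its speed; a pose out of reach is approached as far as the arm can. A call with a number of a shift or a turn outside -1 to 1 is refused whole. A call with a gripper value outside its range is refused whole. The fingers move at their own pace and stop on an object; FORCE is the grip in N (left out, the last holds). Time passes only in rows, so rows that do not move let the fingers close. It gives the time, the measured TCP pose, the force, the opening and the grip force at its end, in the units of the state.
- env.get_obs(): the state, without advancing time (a new reading comes with each control period).
- cams.read_camera(name): name is "scene" or "side" or "wrist"; returns the picture (384x512x3 uint8, red, green, blue); there is no depth.
- cams.camera_info(name): a dict with "fx", "fy", "cx", "cy" (pixels), "rvec" (rotation vector, rad) and "tvec" (3), from world to camera coordinates, as OpenCV has them. Camera axes: x right, y down, z forward; pixel columns grow to the right and rows downward; lengths in m; the calibration is good to about 2 mm. A picture is of the moment at which its call begins: read the wrist's pose just before it. camera_info takes no time and is no camera call; for the wrist camera it gives the pose at the moment of the call.
- env.sign_off(): hands the job in; it is judged then, once.
The state is a dict: "time_s": time; "qpos": joint angles; "joint_velocities": joint speeds; "effort": joint torques, N m; "tool_pos": TCP position; "tool_rot": TCP orientation; "force": force on the tool from outside, world axes, zero at the start; "wrist_torque": the same for the moment, N m; "grip_width": finger opening in m; "grasp_force": force on a finger pad.
Only numpy, scipy, OpenCV 4.12 (cv2) and the standard library are available. Lean on these libraries where they do the work, as an engineer would, in place of code of your own. Each camera call takes 0.05 s, during which the arm holds its last target. There are 200 camera calls.

### The job

Set the bench mill for the next sample: turn the blue dial on top clockwise, gently, until it comes up against its zero stop, then turn it back exactly five clicks. Push the red lock tab in towards the dial until it is fully home, so that the setting is locked, and leave the other things on the bench where they are.

Things in the scene. Friction and masses are not known exactly. Their poses are not given: they have to be found in the camera images.
- mill: bench sample mill, fixed: grey base 230 x 136 mm, white motor housing at the back, round metal head in front. Origin on the dial's upright axis at bench height; z up, +x from the dial to the motor housing, red lock tab on the -x side. Top deck of the head at z = 124 mm, radius 56 mm; within 70 mm of the axis only the dial and the lock tab stand above 138 mm; the feed funnel behind reaches 145 mm
- dial_grip (a point): blue ribbed knob of the dial: upright cylinder 56 mm in diameter, z = 137 to 177 mm above the bench; this point lies on its axis at z = 160 mm, the height to grip. It turns about z; clockwise from above closes the burrs. The white line on top (this point's -x axis) turns with it but is no zero mark: the knob is clamped on its spindle at any angle (it does not slip under 4 N m)
- click_plate (a point): centre of the top of the black toothed plate under the knob (75 mm in diameter, z = 126 to 136 mm); axes as the mill's. A spring plunger makes 24 clicks a turn: 15 degrees (0.262 rad) each. Passing a click takes up to about 0.3 N m; then the dial drops into the next seat and rests there when let go, within about 1 degree. At the start it stands 2 to 5 clicks (up to 1.35 rad) open of the zero stop
- zero_stop: pin of the zero stop, hidden in the head. A lug of the dial 30 mm from its axis meets it 0.02 rad clockwise of the last seat; clicks are counted from that seat. The stop is springy: about 9 N m per rad pressed on. More than 25 N on it (0.75 N m) damages the burrs; 0.4 to 0.5 N m at the dial is firmly on the stop. Where it lies cannot be seen or read, only felt
- upper_burr (a point): grinding face of the upper burr, hidden in the head; the dial raises it by 0.1 mm for each click back from the stop (far too little to be read from its measured position)
- lower_burr (a point): grinding face of the lower burr, fixed in the head; axes as the mill's. The two faces just touch (0 mm apart) when the dial is in the last seat at the zero stop
- lock_tab (a point): middle of the red lock tab, an upright block 10 mm thick (along its slide), 22 mm wide, z = 129 to 155 mm above the bench; open, it is 66 mm in front of the dial's axis. It slides 7 mm towards the dial (mill +x) over a deck 130 mm high, with 1.2 N of friction, to a firm end stop; its 2.8 mm nose then stands between two teeth of the click plate. It goes in only when the dial rests in a seat
- lock_slide (a joint): travel of the lock: 0 open, 0.007 m fully home; it starts at 0 to 0.0015 and stays where it is left
- sample_cup: steel cup, 60 mm in diameter and 36 mm high, standing loose on the mill's base under the spout; origin at the centre of its underside
- bench_timer: white bench timer, 66 x 66 x 20 mm, loose; origin at the centre of its underside
- petri_dish: petri dish, 90 mm in diameter, 12 mm high, loose; origin at the centre of its underside
- blue_marker: blue marker pen lying on the bench, 133 mm long, 14 mm thick, loose; origin at the centre of its underside

How it is judged (in metres and radians):
On the way, in this order (a step that is already met when the one before it is completed fails the run):
1. the dial is turned clockwise onto the zero stop (z of upper_burr in the frame of lower_burr below 2e-05 m and contact force between zero_stop and anything else above 2 N), for 0.1 s.
2. the dial is turned back five clicks (z of upper_burr in the frame of lower_burr between 0.00046 and 0.00054 m and value of joint lock_slide below 0.004 m), for 0.1 s.
At the end, for the whole second after the job is handed in: the dial rests in the fifth seat back from the zero stop (burrs 0.5 mm apart, within 0.04 mm, which is less than half a click) and the lock slide is fully home (at least 5.5 of its 7 mm), its nose between two teeth (z of upper_burr in the frame of lower_burr between 0.00046 and 0.00054 m and value of joint lock_slide above 0.0055 m); the robot touches nothing.
It fails at once if the dial is forced against the zero stop (more than 25 N on the stop, 0.75 N m at the dial) (contact force between zero_stop and anything else above 25 N).
It fails at once if the sample cup, timer, petri dish or marker is moved more than 3 cm (distance of any of sample_cup, bench_timer, petri_dish, blue_marker from where it was at the start of the episode above 0.03 m).
It also fails if it takes over 72 s, if anything falls off the work surface, if the arm or the gripper's body presses on something with over 40 N, if the wrist force passes 120 N, or if a joint passes its speed limit or range.

## Working session

There is one attempt and no reset: what is moved stays moved. The work goes in short steps, Python scripts to look and compute and a shell command to move; the robot and the scene stay as the last step left them, time stands still between calls to the robot, and variables do not carry over. Pictures are saved under pics/ and viewed, at most 10 in all, crops included, and the job is handed in when it is done.

```bash
ls; mkdir -p pics
python3 - <<'E'
from cell import env,cams
import cv2
for n in ["scene","side","wrist"]:
    print(n,cams.camera_info(n)); cv2.imwrite(f"pics/{n}0.png",cams.read_camera(n)[:,:,::-1])
o=env.get_obs();print(o)
a=[cv2.imread(f"pics/{n}0.png") for n in ["scene","side","wrist"]]
E
```

```text
pics
scene {'fx': 446.4962928575524, 'fy': 446.4962928575524, 'cx': 252.81288591175164, 'cy': 193.51735127921475, 'rvec': array([ 1.04059718, -2.46525763,  0.9645303 ]), 'tvec': array([0.31946865, 0.33776118, 1.12017537])}
side {'fx': 361.42064632939014, 'fy': 361.42064632939014, 'cx': 260.1086172245446, 'cy': 190.33190936911788, 'rvec': array([ 0.31746149, -2.57940706,  1.50672529]), 'tvec': array([0.44270992, 0.15831249, 0.77497148])}
wrist {'fx': 303.41490576269257, 'fy': 303.41490576269257, 'cx': 257.8717207246754, 'cy': 189.56454450580168, 'rvec': array([-2.85186966e+00, -1.34011140e-04,  1.22059239e-03]), 'tvec': array([-0.65034131, -0.03418033,  0.39006972])}
{'time_s': 0.15, 'qpos': array([ 0.80792921, 18.42997448, -4.01517246, 83.15987986,  1.29456985,
       78.54184435, -3.25821456]), 'joint_velocities': array([ 0.09726261, -0.17783956, -0.06014252, -0.19940664,  0.01075806,
        0.00866463, -0.09542335]), 'effort': array([ 2.16972071e-04, -4.91794288e+01, -4.04079035e-01, -3.12878716e+01,
       -6.39387709e-02,  4.04033612e-02,  9.90178205e-05]), 'tool_pos': array([ 6.49592209e-01, -4.84788756e-05,  2.38696037e-01]), 'tool_rot': array([-1.79913496e+02,  4.85567698e-03,  9.00028498e+01]), 'force': array([ 0.44706659, -0.75937001, -0.38007364]), 'wrist_torque': array([0.03877712, 0.01279049, 0.01709447]), 'grasp_force': 0.0, 'grip_width': 0.08695315498549218}
```

View pics/scene0.png

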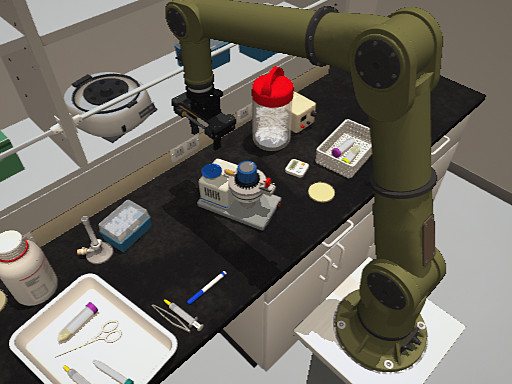

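View pics/side0.png

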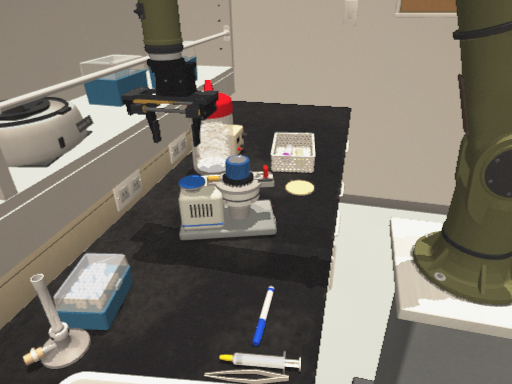

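View pics/wrist0.png

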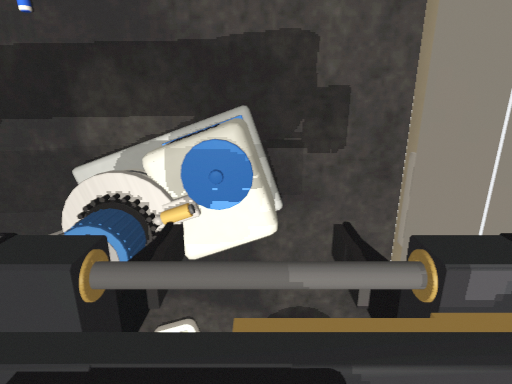

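The scene view shows the knob at about (247,168) and the tab at (267,184). In the side view the knob is at (237,165) and the tab at (266,172). The wrist view shows the knob at about (110,235), partly hidden. I'll enlarge both fixed views.

Run:
```python
import cv2,numpy as np
a=cv2.imread("pics/scene0.png")[150:225,210:290];b=cv2.imread("pics/side0.png")[145:220,205:285]
f=lambda i:cv2.resize(i,None,fx=5,fy=5,interpolation=cv2.INTER_CUBIC)
cv2.imwrite("pics/crop1.png",np.hstack([f(a),f(b)]))
```

```text
(no output)
```

View pics/crop1.png

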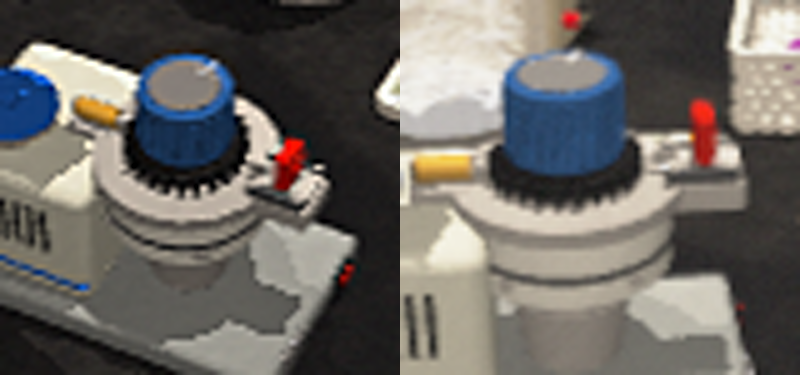

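The crop shows the knob-top centre at (247.4,166.4) in the scene view and (237.8,159.4) in the side view. The tab middle is at (268,183) and (265.8,171.6).

```bash
cat > h.py <<'E'
import cv2,numpy as np
from cell import env,cams
def P(n,info=None):
    c=info or cams.camera_info(n);R,_=cv2.Rodrigues(c["rvec"]);K=np.array([[c["fx"],0,c["cx"]],[0,c["fy"],c["cy"]],[0,0,1]])
    return K@np.hstack([R,c["tvec"].reshape(3,1)])
def tri(A,a,B,b):
    X=cv2.triangulatePoints(A,B,np.array(a,float),np.array(b,float));return (X[:3]/X[3]).ravel()
def proj(A,X):
    p=A@np.append(X,1);return p[:2]/p[2]
E
python3 - <<'E'
from h import *
S,D=P("scene"),P("side")
k=tri(S,(247.4,166.4),D,(237.8,159.4));t=tri(S,(268,183),D,(265.8,171.6))
print(k,t,t-k,np.degrees(np.arctan2(*(k-t)[1::-1])),np.linalg.norm((t-k)[:2]))
for X,p,q in((k,(247.4,166.4),(237.8,159.4)),(t,(268,183),(265.8,171.6))):print(proj(S,X)-p,proj(D,X)-q)
W=P("wrist");print(proj(W,k),proj(W,t))
E
```

```text
[ 0.52137816 -0.04175321  0.17638666] [ 0.45841134 -0.06139091  0.141521  ] [-0.06296682 -0.0196377  -0.03486566] 17.32133494167841 0.06595801180037364
[0.32351642 0.5350706 ] [-0.8767313  -0.76745771]
[0.16434363 0.31725315] [-0.47878231 -0.44554047]
[ 89.36286053 263.0038328 ] [ 43.29421003 262.32964001]
```

Both points agree with the text: knob-top z is 0.176, tab z is 0.142 and they are 66 mm apart, with the mill at about 17° yaw. I'll move over the dial, a little to -y, and look from close by.

```bash
python3 -m pendant '[{"ty":-0.86,"tx":-0.67},{"ty":-0.86,"tx":-0.67},{"ty":-0.86,"tx":-0.67},{},{},{}]'
python3 - <<'E'
from h import *
o=env.get_obs();print(o["tool_pos"],o["tool_rot"],o["time_s"],o["force"],o["wrist_torque"])
W=P("wrist");cv2.imwrite("pics/w1.png",cams.read_camera("wrist")[:,:,::-1])
for X in ((.5214,-.0418,.1764),(.4584,-.0614,.1415)):print(proj(W,X))
E
```

```text
[ 6.49592209e-01 -4.84788756e-05  2.38696037e-01] [-1.79913496e+02  4.85567698e-03  9.00028498e+01] 0.15 [ 0.44706659 -0.75937001 -0.38007364] [0.03877712 0.01279049 0.01709447]
[ 89.39174625 263.06710994]
[ 43.29950087 262.32657836]invalid input at $[0]: expected keys tx, ty, tz, spin, claw
```

View pics/w1.png

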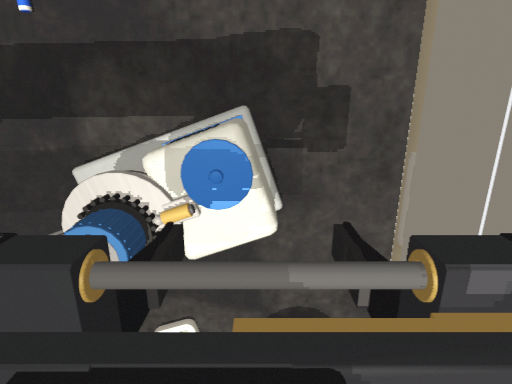

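The picture is unchanged because the call was refused: every row needs all five keys.

```bash
python3 -m pendant '[{"tx":-0.67,"ty":-0.86,"tz":0,"spin":0,"claw":0},{"tx":-0.67,"ty":-0.86,"tz":0,"spin":0,"claw":0},{"tx":-0.67,"ty":-0.86,"tz":0,"spin":0,"claw":0},{"tx":0,"ty":0,"tz":0,"spin":0,"claw":0},{"tx":0,"ty":0,"tz":0,"spin":0,"claw":0}]'
python3 - <<'E'
from h import *
o=env.get_obs();print(o["tool_pos"],o["tool_rot"],o["time_s"],o["force"],o["wrist_torque"])
W=P("wrist");cv2.imwrite("pics/w2.png",cams.read_camera("wrist")[:,:,::-1])
for X in ((.5214,-.0418,.1764),(.4584,-.0614,.1415)):print(proj(W,X))
np.save("W2.npy",W)
E
```

```text
time_s: 0.82
tool_pos: [0.5214, -0.1, 0.2398]
tool_rot: [179.9, -0.0, 90.0]
force: [0.1, 0.0, 0.1]
grip_width: 0.0871
grasp_force: 0.0
[ 0.52143537 -0.09997504  0.23984175] [ 1.79936613e+02 -2.65140441e-02  9.00139972e+01] 0.825 [0.05512908 0.0124757  0.0544723 ] [-0.00468756  0.03229576 -0.02832021]
[256.16304206 130.84750595]
[178.02871872 151.23000859]
```

View pics/w2.png

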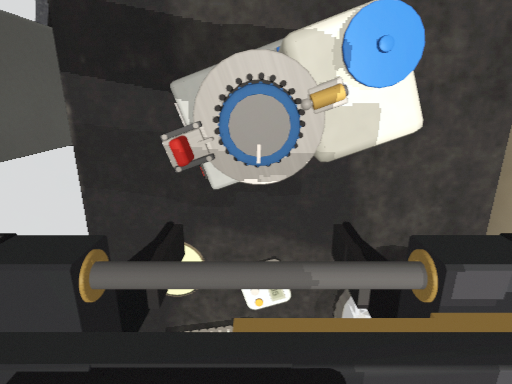

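The wrist view shows the knob-top centre at (260,125), the tab top at (181,151), and the white line pointing image-down, which is world -y. I'll intersect these rays at the measured heights.

Run:
```python
from h import *
W=np.load("W2.npy")
def at(p,z):
    A=np.array([W[0]-p[0]*W[2],W[1]-p[1]*W[2]]);return np.linalg.solve(A[:,:2],-A[:,2]*z-A[:,3])
k=at((260,125),.1768);t=at((181,151),.150)
print(k,t,np.degrees(np.arctan2(*(k-t)[::-1])),np.linalg.norm(k-t))
for n,p in(("scene",(247.4,166.4)),("side",(237.8,159.4))):print(tri(P(n),p,W,(260,125)))
img=cv2.imread("pics/w2.png");h=cv2.cvtColor(img,cv2.COLOR_BGR2HSV)
m=cv2.inRange(h,(100,120,60),(125,255,255));m[:,:200]=0;m[:,320:]=0;m[200:]=0;m[:60]=0
ys,xs=np.nonzero(m);print(xs.min(),xs.max(),ys.min(),ys.max(),cv2.minEnclosingCircle(cv2.findNonZero(m)))
```

```text
[ 0.52398259 -0.03788891] [ 0.46294933 -0.05981959] 19.76455811422328 0.0648537810007238
[ 0.52226745 -0.03970084  0.17907312]
[ 0.52086439 -0.0390285   0.17552762]
219 301 82 166 ((258.8772888183594, 123.65361022949219), 42.422691345214844)
```

Run:
```python
from h import *
def at(W,p,z):
    A=np.array([W[0]-p[0]*W[2],W[1]-p[1]*W[2]]);return np.linalg.solve(A[:,:2],-A[:,2]*z-A[:,3])
S=P("scene");D=P("side")
for p in((252,140),(271,150),(291,143)):print("jar base",at(S,p,0))
print("jar side",at(D,(195,172),0),at(D,(230,172),0))
```

```text
jar base [ 0.74990838 -0.27556425]
jar base [ 0.66316258 -0.28557026]
jar base [ 0.6390771  -0.36380122]
jar side [ 0.7491698 -0.2816358] [ 0.637587   -0.30746709]
```

```bash
python3 -m pendant '[{"tx":0.6,"ty":0.03,"tz":0,"spin":-1,"claw":0.1},{"tx":0.62,"ty":0,"tz":0,"spin":-1,"claw":0.1},{"tx":0,"ty":0,"tz":0,"spin":-1,"claw":0.1},{"tx":0,"ty":0,"tz":0,"spin":-1,"claw":0.1},{"tx":0,"ty":0,"tz":0,"spin":-1,"claw":0.1},{"tx":0,"ty":0,"tz":0,"spin":-1,"claw":0.1},{"tx":0,"ty":0,"tz":0,"spin":0,"claw":0.1},{"tx":0,"ty":0,"tz":0,"spin":0,"claw":0.1}]' 40
```

```text
time_s: 1.88
tool_pos: [0.5204, -0.0381, 0.2395]
tool_rot: [180.0, -0.0, 114.1]
force: [-0.5, 0.3, -0.5]
grip_width: 0.0783
grasp_force: 0.0
```

```bash
python3 -m pendant '[{"tx":-0.04,"ty":0.04,"tz":0.4,"spin":0,"claw":0.1},{"tx":0,"ty":0,"tz":0.4,"spin":0,"claw":0.1},{"tx":0,"ty":0,"tz":0.4,"spin":0,"claw":0.1},{"tx":0,"ty":0,"tz":0.43,"spin":0,"claw":0.1},{"tx":0,"ty":0,"tz":0,"spin":0,"claw":0.1},{"tx":0,"ty":0,"tz":0,"spin":0,"claw":0.1}]' && python3 -m pendant '[{"tx":0,"ty":0,"tz":0,"spin":0,"claw":0.3},{"tx":0,"ty":0,"tz":0,"spin":0,"claw":0.4},{"tx":0,"ty":0,"tz":0,"spin":0,"claw":0.4},{"tx":0,"ty":0,"tz":0,"spin":0,"claw":0.4},{"tx":0,"ty":0,"tz":0,"spin":0,"claw":0.4}]' 10; python3 -c "
from h import *
o=env.get_obs();print(o['wrist_torque'])"
```

```text
time_s: 2.62
tool_pos: [0.5235, -0.0403, 0.1589]
tool_rot: [179.9, 0.0, 114.0]
force: [0.4, 0.6, 0.4]
grip_width: 0.0782
grasp_force: 0.0
time_s: 3.25
tool_pos: [0.5232, -0.0406, 0.1584]
tool_rot: [180.0, 0.0, 114.0]
force: [-0.1, -0.5, 0.8]
grip_width: 0.0559
grasp_force: 10.0
[0.04723897 0.04609317 0.01912079]
```

```bash
cat > s.py <<'E'
from h import *
o=env.get_obs();print("t",round(o["time_s"],2),"yaw",o["tool_rot"][2].round(2),"Tz",o["wrist_torque"].round(3),"F",o["force"].round(1),"j7",o["qpos"][6].round(2),"e7",o["effort"][6].round(3),"xy",o["tool_pos"].round(4))
E
R='{"tx":0,"ty":0,"tz":0,"spin":0,"claw":0.5}'
python3 -m pendant '[{"tx":0,"ty":0,"tz":0,"spin":0,"claw":0.5},{"tx":0,"ty":0,"tz":0,"spin":0,"claw":0.5}]' 40; python3 s.py
python3 -m pendant '[{"tx":0,"ty":0,"tz":0,"spin":0.5,"claw":0.5},{"tx":0,"ty":0,"tz":0,"spin":0,"claw":0.5}]' >/dev/null; python3 s.py
python3 -m pendant '[{"tx":0,"ty":0,"tz":0,"spin":0.5,"claw":0.5},{"tx":0,"ty":0,"tz":0,"spin":0,"claw":0.5}]' >/dev/null; python3 s.py
python3 -m pendant '[{"tx":0,"ty":0,"tz":0,"spin":0.5,"claw":0.5},{"tx":0,"ty":0,"tz":0,"spin":0,"claw":0.5}]' >/dev/null; python3 s.py
python3 -m pendant '[{"tx":0,"ty":0,"tz":0,"spin":0.5,"claw":0.5},{"tx":0,"ty":0,"tz":0,"spin":0,"claw":0.5}]' >/dev/null; python3 s.py
python3 -m pendant '[{"tx":0,"ty":0,"tz":0,"spin":0.5,"claw":0.5},{"tx":0,"ty":0,"tz":0,"spin":0,"claw":0.5}]' >/dev/null; python3 s.py
python3 -m pendant '[{"tx":0,"ty":0,"tz":0,"spin":0.5,"claw":0.5},{"tx":0,"ty":0,"tz":0,"spin":0,"claw":0.5}]' >/dev/null; python3 s.py
python3 -m pendant '[{"tx":0,"ty":0,"tz":0,"spin":0.5,"claw":0.5},{"tx":0,"ty":0,"tz":0,"spin":0,"claw":0.5}]' >/dev/null; python3 s.py
python3 -m pendant '[{"tx":0,"ty":0,"tz":0,"spin":0.5,"claw":0.5},{"tx":0,"ty":0,"tz":0,"spin":0,"claw":0.5}]' >/dev/null; python3 s.py
```

```text
time_s: 3.5
tool_pos: [0.5232, -0.0406, 0.1584]
tool_rot: [180.0, 0.0, 114.0]
force: [-0.3, -0.2, 2.5]
grip_width: 0.0553
grasp_force: 40.0
t 3.5 yaw 114.0 Tz [ 0.033  0.041 -0.008] F [-0.3 -0.2  2.5] j7 25.06 e7 0.015 xy [ 0.5232 -0.0406  0.1584]
t 3.75 yaw 111.97 Tz [ 0.044  0.057 -0.008] F [-1.  -1.2  4.2] j7 23.04 e7 -0.107 xy [ 0.5232 -0.0406  0.1584]
t 4.0 yaw 109.96 Tz [0.179 0.269 0.074] F [-1.5  0.2  6.2] j7 21.05 e7 -0.192 xy [ 0.523  -0.0407  0.1583]
t 4.25 yaw 107.98 Tz [0.041 0.194 0.062] F [-1.5  0.3  4.1] j7 19.08 e7 -0.167 xy [ 0.5229 -0.0407  0.1584]
t 4.5 yaw 105.95 Tz [-0.031  0.349 -0.045] F [-1.7 -0.2  7.2] j7 17.08 e7 -0.071 xy [ 0.5229 -0.0408  0.1583]
t 4.75 yaw 103.94 Tz [ 0.031  0.306 -0.114] F [-2.5 -0.2  7.6] j7 15.08 e7 0.022 xy [ 0.5228 -0.0408  0.1583]
t 5.0 yaw 101.93 Tz [-0.016  0.312 -0.214] F [-1.8 -0.4  5.4] j7 13.09 e7 0.115 xy [ 0.5229 -0.0408  0.1583]
t 5.25 yaw 99.96 Tz [-0.012  0.379  0.007] F [-2.2 -0.8  5.3] j7 11.12 e7 -0.073 xy [ 0.5229 -0.0407  0.1583]
t 5.5 yaw 97.96 Tz [ 0.008  0.351 -0.049] F [-1.9  0.2  5.6] j7 9.13 e7 -0.076 xy [ 0.5228 -0.0408  0.1583]
```

```bash
python3 -m pendant '[{"tx":0,"ty":0,"tz":0,"spin":0.5,"claw":0.5},{"tx":0,"ty":0,"tz":0,"spin":0,"claw":0.5}]' >/dev/null; python3 s.py
python3 -m pendant '[{"tx":0,"ty":0,"tz":0,"spin":0.5,"claw":0.5},{"tx":0,"ty":0,"tz":0,"spin":0,"claw":0.5}]' >/dev/null; python3 s.py
python3 -m pendant '[{"tx":0,"ty":0,"tz":0,"spin":0.5,"claw":0.5},{"tx":0,"ty":0,"tz":0,"spin":0,"claw":0.5}]' >/dev/null; python3 s.py
python3 -m pendant '[{"tx":0,"ty":0,"tz":0,"spin":0.5,"claw":0.5},{"tx":0,"ty":0,"tz":0,"spin":0,"claw":0.5}]' >/dev/null; python3 s.py
python3 -m pendant '[{"tx":0,"ty":0,"tz":0,"spin":0.5,"claw":0.5},{"tx":0,"ty":0,"tz":0,"spin":0,"claw":0.5}]' >/dev/null; python3 s.py
python3 -m pendant '[{"tx":0,"ty":0,"tz":0,"spin":0.5,"claw":0.5},{"tx":0,"ty":0,"tz":0,"spin":0,"claw":0.5}]' >/dev/null; python3 s.py
python3 -m pendant '[{"tx":0,"ty":0,"tz":0,"spin":0.5,"claw":0.5},{"tx":0,"ty":0,"tz":0,"spin":0,"claw":0.5}]' >/dev/null; python3 s.py
python3 -m pendant '[{"tx":0,"ty":0,"tz":0,"spin":0.25,"claw":0.5},{"tx":0,"ty":0,"tz":0,"spin":0,"claw":0.5}]' >/dev/null; python3 s.py
python3 -m pendant '[{"tx":0,"ty":0,"tz":0,"spin":0.25,"claw":0.5},{"tx":0,"ty":0,"tz":0,"spin":0,"claw":0.5}]' >/dev/null; python3 s.py
```

```text
t 5.75 yaw 95.98 Tz [-0.035  0.426  0.049] F [-2.4 -0.8  5.8] j7 7.15 e7 -0.125 xy [ 0.5227 -0.0408  0.1583]
t 6.0 yaw 93.98 Tz [0.    0.451 0.203] F [-3.1 -0.4  5.7] j7 5.17 e7 -0.271 xy [ 0.5225 -0.0407  0.1583]
t 6.25 yaw 91.96 Tz [-0.101  0.503 -0.08 ] F [-3.3 -0.5  6.5] j7 3.17 e7 0.01 xy [ 0.5225 -0.0409  0.1583]
t 6.5 yaw 89.94 Tz [ 0.013  0.519 -0.07 ] F [-3.5  0.5  4.8] j7 1.17 e7 -0.028 xy [ 0.5224 -0.0409  0.1583]
t 6.75 yaw 87.93 Tz [-0.145  0.649 -0.172] F [-4.7 -0.6  8.5] j7 -0.83 e7 0.056 xy [ 0.5224 -0.0409  0.1583]
t 7.0 yaw 85.95 Tz [-0.054  0.544 -0.097] F [-4.4 -0.9  6.2] j7 -2.81 e7 -0.002 xy [ 0.5224 -0.0408  0.1583]
t 7.25 yaw 83.96 Tz [-0.128  0.608 -0.012] F [-3.5 -0.2  6.6] j7 -4.79 e7 -0.079 xy [ 0.5224 -0.0408  0.1583]
t 7.5 yaw 82.97 Tz [-0.044  0.643 -0.025] F [-3.7 -0.2  7.1] j7 -5.77 e7 -0.035 xy [ 0.5223 -0.0408  0.1583]
t 7.75 yaw 81.98 Tz [-0.024  0.657 -0.003] F [-3.5  0.1  6.5] j7 -6.76 e7 -0.087 xy [ 0.5223 -0.0408  0.1583]
```

```bash
python3 -m pendant '[{"tx":0,"ty":0,"tz":0,"spin":0.25,"claw":0.5},{"tx":0,"ty":0,"tz":0,"spin":0,"claw":0.5}]' >/dev/null; python3 s.py
python3 -m pendant '[{"tx":0,"ty":0,"tz":0,"spin":0.25,"claw":0.5},{"tx":0,"ty":0,"tz":0,"spin":0,"claw":0.5}]' >/dev/null; python3 s.py
```

```text
t 8.0 yaw 81.01 Tz [-0.054  0.616  0.124] F [-4.4 -0.5  7.5] j7 -7.74 e7 -0.211 xy [ 0.5222 -0.0408  0.1583]
t 8.25 yaw 80.03 Tz [-0.089  0.654  0.323] F [-4.5 -0.5  7.7] j7 -8.71 e7 -0.354 xy [ 0.5221 -0.0408  0.1583]
```

```bash
python3 -m pendant '[{"tx":0,"ty":0,"tz":0,"spin":0.12,"claw":0.5},{"tx":0,"ty":0,"tz":0,"spin":0,"claw":0.5}]' >/dev/null; python3 s.py
python3 -m pendant '[{"tx":0,"ty":0,"tz":0,"spin":0.12,"claw":0.5},{"tx":0,"ty":0,"tz":0,"spin":0,"claw":0.5}]' >/dev/null; python3 s.py
```

```text
t 8.5 yaw 79.53 Tz [-0.139  0.699  0.155] F [-5.9 -0.5  7.7] j7 -9.21 e7 -0.149 xy [ 0.5221 -0.0409  0.1583]
t 8.75 yaw 79.07 Tz [-0.116  0.69   0.234] F [-5.1 -0.6  7.4] j7 -9.67 e7 -0.256 xy [ 0.522  -0.0408  0.1583]
```

```bash
python3 -m pendant '[{"tx":0,"ty":0,"tz":0,"spin":0.12,"claw":0.5},{"tx":0,"ty":0,"tz":0,"spin":0,"claw":0.5}]' >/dev/null; python3 s.py;python3 -m pendant '[{"tx":0,"ty":0,"tz":0,"spin":0.12,"claw":0.5},{"tx":0,"ty":0,"tz":0,"spin":0,"claw":0.5}]' >/dev/null; python3 s.py
```

```text
t 9.0 yaw 78.61 Tz [-0.115  0.692  0.421] F [-5.4  0.1  8. ] j7 -10.13 e7 -0.399 xy [ 0.522  -0.0408  0.1583]
t 9.25 yaw 78.17 Tz [-0.152  0.744  0.572] F [-6.  -0.3  6.9] j7 -10.59 e7 -0.547 xy [ 0.522  -0.0407  0.1583]
```

```bash
for i in 1 2 3 4; do python3 -m pendant '[{"tx":0,"ty":0,"tz":0,"spin":0,"claw":0.5}]' >/dev/null; python3 s.py; done
```

```text
t 9.38 yaw 78.16 Tz [-0.163  0.721  0.533] F [-5.4 -1.4  8.2] j7 -10.59 e7 -0.534 xy [ 0.5219 -0.0407  0.1583]
t 9.5 yaw 78.16 Tz [-0.214  0.727  0.537] F [-5.7 -0.6  7.2] j7 -10.59 e7 -0.534 xy [ 0.5219 -0.0407  0.1583]
t 9.62 yaw 78.17 Tz [-0.188  0.661  0.531] F [-5.9 -0.2  7. ] j7 -10.59 e7 -0.534 xy [ 0.522  -0.0407  0.1583]
t 9.75 yaw 78.16 Tz [-0.171  0.681  0.533] F [-5.2 -0.5  8. ] j7 -10.59 e7 -0.534 xy [ 0.5219 -0.0407  0.1583]
```

The torque holds at 0.53 N m, above any click (0.3) and still under 0.75, so the dial is firmly on the stop. That means it started two clicks open. Now back five clicks.

```bash
python3 -m pendant '[{"tx":0,"ty":0,"tz":0,"spin":-0.5,"claw":0.5},{"tx":0,"ty":0,"tz":0,"spin":-0.5,"claw":0.5},{"tx":0,"ty":0,"tz":0,"spin":-0.5,"claw":0.5},{"tx":0,"ty":0,"tz":0,"spin":-0.5,"claw":0.5},{"tx":0,"ty":0,"tz":0,"spin":-0.5,"claw":0.5},{"tx":0,"ty":0,"tz":0,"spin":-0.5,"claw":0.5},{"tx":0,"ty":0,"tz":0,"spin":-0.5,"claw":0.5},{"tx":0,"ty":0,"tz":0,"spin":-0.5,"claw":0.5},{"tx":0,"ty":0,"tz":0,"spin":-0.5,"claw":0.5},{"tx":0,"ty":0,"tz":0,"spin":-0.5,"claw":0.5}]' >/dev/null; python3 s.py
python3 -m pendant '[{"tx":0,"ty":0,"tz":0,"spin":-0.5,"claw":0.5},{"tx":0,"ty":0,"tz":0,"spin":-0.5,"claw":0.5},{"tx":0,"ty":0,"tz":0,"spin":-0.5,"claw":0.5},{"tx":0,"ty":0,"tz":0,"spin":-0.5,"claw":0.5},{"tx":0,"ty":0,"tz":0,"spin":-0.5,"claw":0.5},{"tx":0,"ty":0,"tz":0,"spin":-0.5,"claw":0.5},{"tx":0,"ty":0,"tz":0,"spin":-0.5,"claw":0.5},{"tx":0,"ty":0,"tz":0,"spin":-0.5,"claw":0.5},{"tx":0,"ty":0,"tz":0,"spin":-0.5,"claw":0.5},{"tx":0,"ty":0,"tz":0,"spin":-0.5,"claw":0.5}]' >/dev/null; python3 s.py
python3 -m pendant '[{"tx":0,"ty":0,"tz":0,"spin":-0.5,"claw":0.5},{"tx":0,"ty":0,"tz":0,"spin":-0.5,"claw":0.5},{"tx":0,"ty":0,"tz":0,"spin":-0.5,"claw":0.5},{"tx":0,"ty":0,"tz":0,"spin":-0.5,"claw":0.5},{"tx":0,"ty":0,"tz":0,"spin":-0.5,"claw":0.5},{"tx":0,"ty":0,"tz":0,"spin":-0.5,"claw":0.5},{"tx":0,"ty":0,"tz":0,"spin":-0.5,"claw":0.5},{"tx":0,"ty":0,"tz":0,"spin":-0.5,"claw":0.5},{"tx":0,"ty":0,"tz":0,"spin":-0.5,"claw":0.5},{"tx":0,"ty":0,"tz":0,"spin":-0.5,"claw":0.5}]' >/dev/null; python3 s.py
python3 -m pendant '[{"tx":0,"ty":0,"tz":0,"spin":-0.5,"claw":0.5},{"tx":0,"ty":0,"tz":0,"spin":-0.5,"claw":0.5},{"tx":0,"ty":0,"tz":0,"spin":-0.5,"claw":0.5},{"tx":0,"ty":0,"tz":0,"spin":-0.5,"claw":0.5}]' >/dev/null; python3 s.py
```

```text
t 11.0 yaw 98.13 Tz [-0.035  0.404  0.029] F [-1.6  0.5  5.2] j7 9.29 e7 -0.275 xy [ 0.5228 -0.0407  0.1583]
t 12.25 yaw 118.11 Tz [ 0.091  0.088 -0.412] F [-0.8  0.   4.6] j7 29.17 e7 0.089 xy [ 0.5233 -0.0407  0.1583]
t 13.5 yaw 138.28 Tz [ 0.543 -1.018 -0.005] F [3.6 1.2 5.2] j7 49.15 e7 -0.265 xy [ 0.5236 -0.0402  0.1583]
t 14.0 yaw 146.26 Tz [ 0.723 -1.228 -0.075] F [4.6 1.6 3.9] j7 57.07 e7 -0.192 xy [ 0.5238 -0.04    0.1583]
```

```bash
for_(){ :; }
python3 -m pendant '[{"tx":0,"ty":0,"tz":0,"spin":-0.5,"claw":0.5},{"tx":0,"ty":0,"tz":0,"spin":0,"claw":0.5}]' >/dev/null; python3 s.py
python3 -m pendant '[{"tx":0,"ty":0,"tz":0,"spin":-0.5,"claw":0.5},{"tx":0,"ty":0,"tz":0,"spin":0,"claw":0.5}]' >/dev/null; python3 s.py
python3 -m pendant '[{"tx":0,"ty":0,"tz":0,"spin":-0.5,"claw":0.5},{"tx":0,"ty":0,"tz":0,"spin":0,"claw":0.5}]' >/dev/null; python3 s.py
python3 -m pendant '[{"tx":0,"ty":0,"tz":0,"spin":-0.5,"claw":0.5},{"tx":0,"ty":0,"tz":0,"spin":0,"claw":0.5}]' >/dev/null; python3 s.py
python3 -m pendant '[{"tx":0,"ty":0,"tz":0,"spin":-0.5,"claw":0.5},{"tx":0,"ty":0,"tz":0,"spin":0,"claw":0.5}]' >/dev/null; python3 s.py
python3 -m pendant '[{"tx":0,"ty":0,"tz":0,"spin":-0.5,"claw":0.5},{"tx":0,"ty":0,"tz":0,"spin":0,"claw":0.5}]' >/dev/null; python3 s.py
```

```text
t 14.25 yaw 148.19 Tz [ 0.788 -1.189 -0.054] F [3.9 3.2 5.3] j7 59.01 e7 0.114 xy [ 0.5237 -0.04    0.1583]
t 14.5 yaw 150.21 Tz [ 0.779 -1.151  0.073] F [3.6 2.8 5.7] j7 61.0 e7 0.007 xy [ 0.5237 -0.0399  0.1583]
t 14.75 yaw 152.25 Tz [ 0.84  -1.166  0.255] F [4.7 2.9 4.4] j7 63.02 e7 -0.206 xy [ 0.5237 -0.0398  0.1583]
t 15.0 yaw 154.24 Tz [ 0.822 -1.227 -0.008] F [5.  3.3 4.4] j7 65.0 e7 0.044 xy [ 0.5238 -0.0398  0.1584]
t 15.25 yaw 156.24 Tz [ 0.828 -1.276  0.029] F [4.7 2.9 3. ] j7 66.97 e7 0.025 xy [ 0.5239 -0.0397  0.1583]
t 15.5 yaw 158.23 Tz [ 0.835 -1.252  0.045] F [5.2 3.5 4.2] j7 68.96 e7 0.082 xy [ 0.524  -0.0397  0.1583]
```

```bash
python3 -m pendant '[{"tx":0,"ty":0,"tz":0,"spin":0,"claw":0.25},{"tx":0,"ty":0,"tz":0,"spin":0,"claw":0.15},{"tx":0,"ty":0,"tz":0,"spin":0,"claw":0.15},{"tx":0,"ty":0,"tz":0,"spin":0,"claw":0.15},{"tx":0,"ty":0,"tz":-0.5,"spin":0,"claw":0.15},{"tx":0,"ty":0,"tz":-0.6,"spin":0,"claw":0.15},{"tx":-0.6,"ty":0,"tz":-0.6,"spin":0,"claw":0.15},{"tx":-0.6,"ty":0,"tz":0,"spin":0,"claw":0.6},{"tx":0,"ty":0,"tz":0,"spin":0,"claw":1},{"tx":0,"ty":0,"tz":0,"spin":0,"claw":1}]' 20
python3 - <<'E'
from h import *
W=P("wrist");np.save("W3.npy",W);cv2.imwrite("pics/w3.png",cams.read_camera("wrist")[:,:,::-1])
E
```

```text
time_s: 16.75
tool_pos: [0.5778, -0.0628, 0.2423]
tool_rot: [-180.0, -0.1, 158.1]
force: [0.1, -0.3, 0.2]
grip_width: 0.0517
grasp_force: 0.0
```

View pics/w3.png

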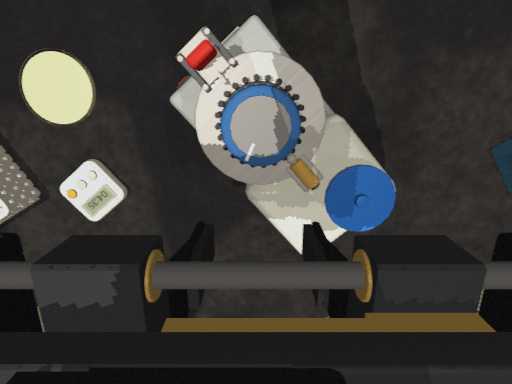

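The dial stands free and the line ends at about (246,160), with the knob centre at (261,125) and the tab at (201,54). I'll compare the line angles before and after.

Run:
```python
from h import *
def at(W,p,z):
    A=np.array([W[0]-p[0]*W[2],W[1]-p[1]*W[2]]);return np.linalg.solve(A[:,:2],-A[:,2]*z-A[:,3])
for n,w in((2,"w2"),(3,"w3")):
    W=np.load(f"W{n}.npy");im=cv2.imread(f"pics/{w}.png");m=cv2.inRange(im,(215,215,215),(255,255,255))
    m[:130]=0;m[168:]=0;m[:,:235]=0;m[:,275:]=0
    p=cv2.findNonZero(m)[:,0];P3=np.array([at(W,q,.177) for q in p]);c=at(W,p.mean(0),.177)
    u,s,v=np.linalg.svd(P3-c);k=at(W,(260,125) if n==2 else (261,125),.177)
    print(len(p),s,"line",np.degrees(np.arctan2(v[0,1],v[0,0])),"centre-to-line",np.degrees(np.arctan2(*(P3.mean(0)-k)[::-1])),k,P3.mean(0))
W=np.load("W3.npy")
print("tab",at(W,(201,54),.152))
```

```text
37 [0.02253438 0.0024151 ] line -91.41377315419858 centre-to-line -93.11217627881489 [ 0.52398082 -0.03787298] [ 0.52292305 -0.05732743]
26 [0.01195839 0.00221412] line -45.298722040912644 centre-to-line -45.4237210108068 [ 0.52231175 -0.03758125] [ 0.53487011 -0.05032674]
tab [ 0.4621281  -0.05937582]
```

The net turn is about 45° counter-clockwise: two clicks in and five out, as intended. Next I'll turn the closed gripper so that tool -x is the tab's push direction, and go round in front of the tab.

```bash
python3 -m pendant '[{"tx":0,"ty":0,"tz":0,"spin":-1,"claw":1},{"tx":0,"ty":0,"tz":0,"spin":-1,"claw":1},{"tx":0,"ty":0,"tz":0,"spin":-1,"claw":1},{"tx":0,"ty":0,"tz":0,"spin":-1,"claw":1},{"tx":0,"ty":0,"tz":0,"spin":-1,"claw":1},{"tx":0,"ty":0,"tz":0,"spin":-1,"claw":1},{"tx":0,"ty":0,"tz":0,"spin":-1,"claw":1},{"tx":0,"ty":0,"tz":0,"spin":-1,"claw":1},{"tx":0,"ty":0,"tz":0,"spin":-1,"claw":1},{"tx":0,"ty":0,"tz":0,"spin":-1,"claw":1}]' >/dev/null
python3 -m pendant '[{"tx":0.72,"ty":0.2,"tz":0,"spin":-0.1,"claw":1},{"tx":0.72,"ty":0.2,"tz":0,"spin":0,"claw":1},{"tx":0.72,"ty":0.2,"tz":0,"spin":0,"claw":1},{"tx":0.72,"ty":0.2,"tz":0,"spin":0,"claw":1},{"tx":0,"ty":0,"tz":0,"spin":0,"claw":1},{"tx":0,"ty":0,"tz":0,"spin":0,"claw":1}]'; python3 s.py
```

```text
time_s: 18.8
tool_pos: [0.4296, -0.0702, 0.2434]
tool_rot: [-180.0, 0.1, -161.5]
force: [0.9, -0.2, -0.6]
grip_width: 0.0004
grasp_force: 0.0
t 18.8 yaw -161.49 Tz [ 0.134 -0.025 -0.015] F [ 0.9 -0.2 -0.6] j7 115.42 e7 0.001 xy [ 0.4296 -0.0702  0.2434]
```

```bash
python3 -m pendant '[{"tx":0,"ty":0,"tz":0.45,"spin":0,"claw":1},{"tx":0,"ty":0,"tz":0.45,"spin":0,"claw":1},{"tx":0,"ty":0,"tz":0.45,"spin":0,"claw":1},{"tx":0,"ty":0,"tz":0.42,"spin":0,"claw":1},{"tx":0,"ty":0,"tz":0,"spin":0,"claw":1},{"tx":0,"ty":0,"tz":0,"spin":0,"claw":1}]'
python3 - <<'E'
from h import *
f=lambda i:cv2.resize(i,None,fx=5,fy=5,interpolation=cv2.INTER_CUBIC)
a=cams.read_camera("scene")[140:215,215:295];b=cams.read_camera("side")[135:210,225:305]
cv2.imwrite("pics/c4.png",np.hstack([f(a),f(b)])[:,:,::-1])
E
```

```text
time_s: 19.55
tool_pos: [0.4303, -0.0703, 0.1552]
tool_rot: [-180.0, 0.0, -161.5]
force: [0.3, -0.0, -0.6]
grip_width: -0.0
grasp_force: 0.0
```

View pics/c4.png

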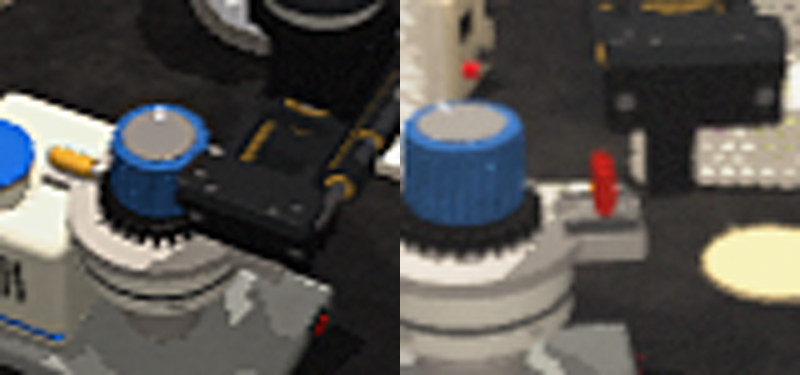

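The crops show the fingertips about 15 mm in front of the tab at the right height, and the gripper body clear of the knob. I'll push along tool -x.

```bash
python3 -m pendant '[{"tx":-0.12,"ty":0,"tz":0,"spin":0,"claw":1},{"tx":-0.1,"ty":0,"tz":0,"spin":0,"claw":1},{"tx":0,"ty":0,"tz":0,"spin":0,"claw":1}]' >/dev/null; python3 s.py
for i in 1; do python3 -m pendant '[{"tx":-0.04,"ty":0,"tz":0,"spin":0,"claw":1},{"tx":0,"ty":0,"tz":0,"spin":0,"claw":1}]' >/dev/null; python3 s.py; done
python3 -m pendant '[{"tx":-0.04,"ty":0,"tz":0,"spin":0,"claw":1},{"tx":0,"ty":0,"tz":0,"spin":0,"claw":1}]' >/dev/null; python3 s.py
python3 -m pendant '[{"tx":-0.04,"ty":0,"tz":0,"spin":0,"claw":1},{"tx":0,"ty":0,"tz":0,"spin":0,"claw":1}]' >/dev/null; python3 s.py
python3 -m pendant '[{"tx":-0.04,"ty":0,"tz":0,"spin":0,"claw":1},{"tx":0,"ty":0,"tz":0,"spin":0,"claw":1}]' >/dev/null; python3 s.py
```

```text
t 20.02 yaw -161.49 Tz [0.135 0.048 0.031] F [-1.5 -0.4 -0. ] j7 114.15 e7 -0.021 xy [ 0.4404 -0.0667  0.1548]
t 20.27 yaw -161.52 Tz [ 0.113  0.009 -0.03 ] F [-0.6 -0.2  0. ] j7 114.01 e7 -0.008 xy [ 0.4418 -0.0663  0.1546]
t 20.52 yaw -161.51 Tz [ 0.215 -0.052 -0.031] F [ 0.4 -0.3  0.1] j7 113.88 e7 -0.008 xy [ 0.4437 -0.0657  0.1546]
t 20.77 yaw -161.51 Tz [ 0.1    0.096 -0.011] F [-1.1 -0.7  0.1] j7 113.74 e7 -0.012 xy [ 0.4455 -0.0651  0.1545]
t 21.02 yaw -161.51 Tz [0.104 0.124 0.004] F [-0.9 -0.3  1.1] j7 113.61 e7 -0.014 xy [ 0.4475 -0.0644  0.1545]
```

```bash
python3 -m pendant '[{"tx":-0.04,"ty":0,"tz":0,"spin":0,"claw":1},{"tx":0,"ty":0,"tz":0,"spin":0,"claw":1}]' >/dev/null; python3 s.py
python3 -m pendant '[{"tx":-0.04,"ty":0,"tz":0,"spin":0,"claw":1},{"tx":0,"ty":0,"tz":0,"spin":0,"claw":1}]' >/dev/null; python3 s.py
python3 -m pendant '[{"tx":-0.03,"ty":0,"tz":0,"spin":0,"claw":1},{"tx":0,"ty":0,"tz":0,"spin":0,"claw":1}]' >/dev/null; python3 s.py
python3 -m pendant '[{"tx":-0.03,"ty":0,"tz":0,"spin":0,"claw":1},{"tx":0,"ty":0,"tz":0,"spin":0,"claw":1}]' >/dev/null; python3 s.py
```

```text
t 21.27 yaw -161.51 Tz [0.118 0.099 0.054] F [-0.2 -0.1 -0.8] j7 113.47 e7 -0.014 xy [ 0.4495 -0.0637  0.1545]
t 21.52 yaw -161.51 Tz [ 0.122  0.266 -0.014] F [-1.3 -0.3 -0.3] j7 113.34 e7 -0.021 xy [ 0.4512 -0.0631  0.1545]
t 21.77 yaw -161.53 Tz [-0.003  1.076  0.084] F [-5.  -1.8  3.3] j7 113.24 e7 -0.051 xy [ 0.4515 -0.063   0.1545]
t 22.02 yaw -161.55 Tz [-0.133  1.899  0.047] F [-8.3 -2.   6.4] j7 113.14 e7 -0.081 xy [ 0.4518 -0.063   0.1544]
```

```bash
python3 -m pendant '[{"tx":-0.05,"ty":0,"tz":0,"spin":0,"claw":1},{"tx":0,"ty":0,"tz":0,"spin":0,"claw":1}]' >/dev/null; python3 s.py
python3 -m pendant '[{"tx":0.1,"ty":0,"tz":0,"spin":0,"claw":1},{"tx":0.2,"ty":0,"tz":0,"spin":0,"claw":1},{"tx":0.2,"ty":0,"tz":0,"spin":0,"claw":1},{"tx":0,"ty":0,"tz":0,"spin":0,"claw":1},{"tx":0,"ty":0,"tz":-0.5,"spin":0,"claw":1},{"tx":0,"ty":0,"tz":-0.5,"spin":0,"claw":1},{"tx":0,"ty":0,"tz":-0.5,"spin":0,"claw":1},{"tx":0,"ty":0,"tz":-0.5,"spin":0,"claw":1}]'
python3 - <<'E'
from h import *
f=lambda i:cv2.resize(i,None,fx=5,fy=5,interpolation=cv2.INTER_CUBIC)
a=cams.read_camera("scene")[150:225,210:290];b=cams.read_camera("side")[145:220,205:285]
cv2.imwrite("pics/c5.png",np.hstack([f(a),f(b)])[:,:,::-1])
E
```

```text
t 22.27 yaw -161.57 Tz [-0.457  3.163  0.178] F [-13.7  -3.   11. ] j7 112.98 e7 -0.129 xy [ 0.4522 -0.0629  0.1544]
time_s: 23.28
tool_pos: [0.433, -0.0692, 0.2555]
tool_rot: [-180.0, 0.1, -161.5]
force: [0.5, -0.6, -0.6]
grip_width: 0.0001
grasp_force: 0.0
```

View pics/c5.png

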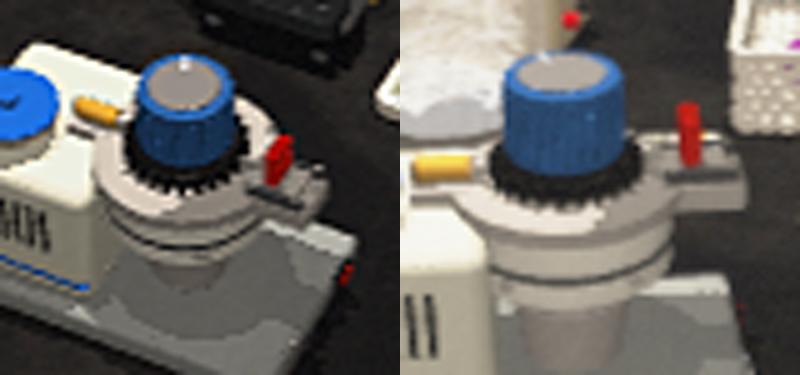

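The tab has moved towards the dial by about 3 px in the side view (crop x 704 to 689). I'll quantify the travel from the red centroids.

Run:
```python
from h import *
R={}
def cen(im,r):
    y0,y1,x0,x1=r;c=im[y0:y1,x0:x1].astype(float)
    w=np.clip(c[...,2]-np.maximum(c[...,0],c[...,1])-40,0,None);y,x=np.mgrid[y0:y1,x0:x1];return ((w*x).sum()/w.sum(),(w*y).sum()/w.sum())
r={"scene":(170,195,255,280),"side":(160,182,255,275)}
Q=[]
for k in (0,1):
    p=[cen(cv2.imread(f"pics/{n}0.png") if k==0 else cams.read_camera(n)[:,:,::-1],r[n]) for n in r]
    print(p);Q.append(tri(P("scene"),p[0],P("side"),p[1]))
d=Q[1]-Q[0];print(Q,d,np.linalg.norm(d[:2]),np.degrees(np.arctan2(d[1],d[0])))
```

```text
[(np.float64(267.4731543624161), np.float64(181.25398489932886)), (np.float64(265.24663758633227), np.float64(170.07688113413303))]
[(np.float64(265.28425821064553), np.float64(180.85390713476784)), (np.float64(262.464140441019), np.float64(170.81031898950974))]
[array([ 0.46061549, -0.06183903,  0.145862  ]), array([ 0.46696557, -0.05947454,  0.14446415])] [ 0.00635008  0.00236448 -0.00139785] 0.006776012770987217 20.42305226080832
```

The tab travelled 6.8 mm to a hard stop. A nose caught on a tooth would have stopped it at about 4 mm, so it is home. The arm is clear, so I'm handing in.

```bash
python3 -c "
from cell import env
print(env.sign_off())"
```

```text
the job is handed in; nothing more can be done
None
```

I turned the dial onto its zero stop (0.53 N m), set it back five clicks and pushed the lock tab home (6.8 mm of travel measured). The job was handed in at about 23 s with the arm clear; sign-off gave no verdict.

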